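Lock the split mould's three latches in order

TASK

The split aluminium mould lies closed on the bench and has to be locked. With the fingertips, press the wide round plunger on top of it fully home first, then press the square plunger fully home, then push down the raised end of the rocker latch until it has tipped all the way over. Only press these three, in that order: pull nothing up, leave the ejector with the bar handle where it stands, and leave the loose things on the mould and around it undisturbed.

Things in the scene. Friction and masses are not known exactly. Their poses are not given: they have to be found in the camera images.
- mould: closed split mould, bare aluminium block 129 (x) x 340 (y) x 60 mm high, fixed to the bench; origin at the centre of its underside, z up. Four stations stand in a row on its top, on its y centre line at y = -105, -35, 35 and 105 mm, in an order that varies, all turned with the mould
- wide_top (a point): centre of the top of the wide round plunger's cap: a bare steel disc 38 mm across and 8 mm thick on a stem, over a dark round collar 44 mm across that stands 10 mm over the mould's top. The cap's top stands 29 to 32 mm above the mould's top at the start and 18 mm when fully home; the point moves with the cap
- wide_plunger (a joint): travel of the wide round plunger in m, growing downward: 0 to 0.003 at the start, 0.014 fully home at a hard stop (home counts from 0.0125). It takes about 3 N all the way, with no spring, and stays where it is left; pulled up it goes negative
- square_top (a point): centre of the top of the square plunger's cap: a bare steel square 20 x 20 mm and 8 mm thick on a stem, over a dark square collar 30 mm wide that stands 10 mm over the mould's top. The cap's top stands 29 to 32 mm above the mould's top at the start and 18 mm when fully home; the point moves with the cap
- square_plunger (a joint): travel of the square plunger in m, growing downward: 0 to 0.003 at the start, 0.014 fully home at a hard stop (home counts from 0.0125). It takes about 3 N all the way, with no spring, and stays where it is left; pulled up it goes negative
- rocker_press (a point): the spot to press on the rocker latch: on the top face of its raised end, 26 mm from the pivot line towards the mould's -x side and midway across. The rocker is a flat bare steel paddle 72 mm long (along the mould's x), 25 mm wide, 8 mm thick, on a dark base 76 x 34 mm; its pivot lies 20 mm above the mould's top, in the paddle's underside. The spot stands about 32 to 34 mm above the mould's top at the start and about 21 mm when tipped over; it moves with the paddle
- rocker (a joint): angle of the rocker latch in rad, growing as its raised -x end goes down: 0 to 0.06 at the start (-x end up by about 14 degrees), 0.5 tipped all the way over at a hard stop (counts from 0.44). It takes about 2 to 4 N at the pressing spot (more nearer the pivot), with no spring, and stays where it is left
- ejector_bar (a point): top of the middle of the ejector's bar handle, to be left alone: a round steel bar 10 mm thick and 60 mm long (along the mould's x) on two posts, its top 47 mm above the mould's top, on a dark base 60 x 30 mm
- ejector (a joint): travel of the ejector in m, growing downward: 0 at the start; must stay within 0.003 of that
- bush: loose brass bush, 24 mm across, 22 mm high, standing on the mould's top near its +y end; origin at the centre of its underside. To be left alone
- nut: loose steel hexagon, 22 mm across, 16 mm high, lying on the mould's top near its -y end; origin at the centre of its underside. To be left alone
- jar: loose clear jar with a white lid, 76 mm across, 100 mm high, standing beyond the mould; origin at the centre of its underside. To be left alone
- tube: loose upright cardboard tube, 48 mm across, 120 mm high, standing beyond the mould; origin at the centre of its underside. To be left alone
- billet: loose upright aluminium billet, 40 mm across, 100 mm high, standing beyond the mould; origin at the centre of its underside. To be left alone
- wrench: loose steel wrench lying on the bench on the robot's side of the mould. To be left alone
- block: loose aluminium block 50 x 35 x 30 mm on the bench on the robot's side of the mould; origin at the centre of its underside. To be left alone

How it is judged:
By the outcome, as a careful person would: the job done as asked, in the order asked, and still so for the second after the job is handed in, with the robot touching nothing.
It also fails if it takes over 38 s, if anything falls off the work surface, if the arm or the gripper's body presses on something with over 40 N, if the wrist force passes 120 N, or if a joint passes its speed limit or range.

ROBOT

A 7-joint arm with a two-finger parallel gripper is mounted at the origin on the work surface. World frame = base frame: x ahead of the robot, y to its left, z up, the work surface at z = 0. Lengths are in m, angles in rad, forces in N, time in s.
With the tool pointing down it reaches from about 0.4 to 0.85 m from the base axis. Payload 4.4 kg.
Tool frame: the origin (TCP) lies on the centre line of the jaws, within the pads' length; the fingertips stand 17 mm ahead of it and the grasp point (between the pads) lies 2 mm behind it; z points along the fingers, y is the direction in which the jaws open and shut (so a half turn about z gives the same grasp; the last joint's range is limited). The gripper opens to 94 mm and grips with 3 to 60 N. Pads are 16 mm wide; open, the fingers measure 119 mm over their backs; the gripper's body (75 mm by 177 mm) begins 78 mm behind the grasp point.
Start: joints at [-1.399, 0.628, 0.038, 1.517, -0.027, 0.996, -0.02], TCP at [0.153, 0.632, 0.222] pointing down, gripper open.
Joint ranges: [-3.06, 3.06], [-0.37, 2.12], [-1.25, 1.32], [0.18, 2.47], [-1.1, 4.24], [0.23, 1.98], [-2.94, 2.94]. Speed limits (rad/s): [2.57, 2.57, 3.14, 3.14, 3.14, 3.14, 3.14].

INTERFACE

Orientations are given as a rotation vector (axis times angle).
In Python, from plant import status, optics, manip, outline_of, tip_of gives the robot as it stands.
- The arm moves only by the tool arm_command, never from a script. Its argument "deltas" is a list that holds one entry, the list of rows, each a list of 7 numbers: the shift along the tool's x, y, z each as a share of 0.04 m, from -1 to 1, then the turn, a rotation vector about the tool's x, y, z each as a share of 60 degrees, from -1 to 1, then the gripper command: -1 is fully open, 1 is shut, values between are in proportion. A call has 1 to 10 rows; each row shifts and turns the pose as measured when the row begins, along the tool's axes as they then stand; what a row does not reach is not made up. A row lasts 1/12 s, in which the tool goes at most 41.7 mm and 7.16 degrees, less where a joint would pass 70% of its speed; a pose out of reach is approached as far as the arm can. A call with a number of a shift or a turn outside -1 to 1 is refused whole. A call with a gripper value outside its range is refused whole. The fingers move at their own pace and stop on an object; "squeeze" is the grip in N (left out, the last holds). Time passes only in rows, so rows that do not move let the fingers close. It gives the time, the measured TCP pose, the force and the opening at its end, in the units of the state.
- status.get_obs(): the state, without advancing time (a new reading comes with each control period).
- optics.snapshot(name): name is "scene" or "side" or "wrist"; returns (picture, depth): 384x512x3 uint8, red, green, blue; 384x512 float32, m along the optical axis (not along the pixel's ray), 0 where there is no reading.
- optics.camera_params(name): a dict with "vfov" (degrees; the focal length in pixels is half the picture's height over the tangent of half this angle, whatever the lens; pixels are square), "cx", "cy" (the principal point, pixels), "R" (3x3) and "t" (3): a world point X has camera coordinates R X + t; the wrist camera has in their place "mount" (4x4, takes a point from camera to tool coordinates, whose origin is the TCP and whose axes are the flange's). Camera axes: x right, y down, z forward; pixel columns grow to the right and rows downward; lengths in m; the calibration is good to about 2 mm. A picture is of the moment at which its call begins: read the wrist's pose just before it. camera_params takes no time and is no camera call.
- manip.hand_in(): hands the job in, once; it reports no verdict.
Trained networks look in the newest picture that a camera, given by its name, has taken for a name from the list of things; names that differ only in an ending like _2 or _b are one class to them, and where a whole thing is asked for, a point or a joint stands for the part that bears it (a point fixed in the world has none). Each returns a list of dicts, best first, with "conf" (0 to 1); they miss things now and then, are a little off and sometimes report something else, mostly with a low value. They report only what shows in the picture. A call takes as long as a camera call.
- outline_of(label, camera): "region" (384x512 bool, what is visible of it) and "bbox" ([left, top, width, height] in pixels, round what is visible of it).
- tip_of(label, camera): "location" ([row, column] in pixels: a listed point, or the origin of a listed thing).
The state is a dict: "clock": time; "q": joint angles; "joint_vel": joint speeds; "joint_torque": joint torques, N m; "eef_pos": TCP position; "ee_rot": TCP orientation; "contact_force": force on the tool from outside, world axes, zero at the start; "ft_torque": the same for the moment, N m; "finger_gap": finger opening in m.
Only numpy, scipy, OpenCV 4.12 (cv2) and the standard library are available. Lean on these libraries where they do the work, as an engineer would, in place of code of your own. Each camera call takes 0.05 s, during which the arm holds its last target.

## Working session

There is one attempt and no reset: what is moved stays moved. The work goes in short steps, Python scripts to look and compute and a tool call to move; the robot and the scene stay as the last step left them, time stands still between calls to the robot, and variables do not carry over. Pictures are saved under pics/ and viewed, and the job is handed in when it is done.

Besides the shell and the picture viewer there is one more tool, called after ">>>" as name(argument=value, ...) on one line, values as JSON. arm_command: Moves the arm, as the interface text tells. Its arguments: {"type":"object","properties":{"deltas":{"type":"array","items":{"type":"array","items":{"type":"array","items":{"type":"number","minimum":-1,"maximum":1}}}},"squeeze":{"type":"number"}},"required":["deltas"]}

```bash
mkdir -p pics; cat > h.py <<'E'
import numpy as np, cv2
from plant import status, optics, manip, outline_of, tip_of
from scipy.spatial.transform import Rotation as Ro
def snap(n,f):
    p,d=optics.snapshot(n); cv2.imwrite('pics/'+f,p[:,:,::-1]); return p,d
def pix2w(n,r,c,d,obs=None):
    k=optics.camera_params(n); f=192/np.tan(np.radians(k['vfov']/2))
    X=np.stack([(c-k['cx'])/f*d,(r-k['cy'])/f*d,d],-1)
    if 'mount' in k:
        M=np.array(k['mount']); X=X@M[:3,:3].T+M[:3,3]
        return X@Ro.from_rotvec(obs['ee_rot']).as_matrix().T+obs['eef_pos']
    return (X-np.array(k['t']))@np.array(k['R'])
E
python3 - <<'E'
from h import *
o=status.get_obs(); print({k:np.round(v,3) for k,v in o.items()})
for n in ['scene','side']:
    p,d=snap(n,n+'0.png'); k=optics.camera_params(n); print(n,k)
    for l in ['wide_top','square_top','rocker_press','ejector_bar','mould']:
        for t in tip_of(l,n)[:2]:
            r,c=t['location']; dd=d[int(round(r)),int(round(c))]
            print(l,round(t['conf'],2),np.round([r,c]),np.round(pix2w(n,r,c,dd),4))
E
```

```text
{'clock': np.float64(0.0), 'q': array([-1.399,  0.629,  0.038,  1.518, -0.027,  0.996, -0.02 ]), 'joint_vel': array([-0.001,  0.001,  0.001,  0.001,  0.   , -0.001, -0.001]), 'joint_torque': array([-1.0000e-03, -5.4972e+01,  1.1430e+00, -1.8664e+01, -5.2000e-02,
        2.4000e-02,  0.0000e+00]), 'eef_pos': array([0.153, 0.631, 0.222]), 'ee_rot': array([-3.730e-01, -3.119e+00,  3.000e-03]), 'contact_force': array([-0.054,  0.003,  0.071]), 'ft_torque': array([0.014, 0.05 , 0.025]), 'finger_gap': np.float64(0.094)}
scene {'vfov': 45.85128833192721, 'cx': 255.71782830311088, 'cy': 189.69805515744414, 'R': array([[-0.7455305 ,  0.66645407, -0.00482142],
       [ 0.55433737,  0.61606233, -0.55962245],
       [-0.36999236, -0.4198883 , -0.82873366]]), 't': array([ 0.40734107, -0.29552883,  1.10153449])}
wide_top 0.83 [182. 261.] [0.5617 0.0319 0.0891]
square_top 0.44 [158. 242.] [ 0.5524 -0.0293  0.09  ]
rocker_press 0.93 [202. 297.] [0.5448 0.106  0.0917]
ejector_bar 0.6 [234. 310.] [0.5801 0.169  0.1065]
mould 0.98 [220. 270.] [0.6005 0.0972 0.0821]
mould 0.3 [240. 366.] [0.48   0.2193 0.0285]
side {'vfov': 43.29858585232402, 'cx': 265.23661010963986, 'cy': 193.0331490755324, 'R': array([[ 0.78669573, -0.61703421,  0.01945805],
       [-0.43298418, -0.57395711, -0.69505247],
       [ 0.44003924,  0.53836978, -0.71869566]]), 't': array([-0.44667716,  0.33709035,  0.66111426])}
wide_top 0.86 [196. 251.] [0.5664 0.0437 0.0886]
square_top 0.46 [226. 270.] [ 0.5497 -0.0322  0.0894]
rocker_press 0.92 [179. 220.] [0.5468 0.1104 0.0901]
ejector_bar 0.8 [148. 215.] [0.5775 0.1733 0.1059]
mould 0.71 [224. 244.] [0.5311 0.0169 0.0612]
```

View pics/scene0.png

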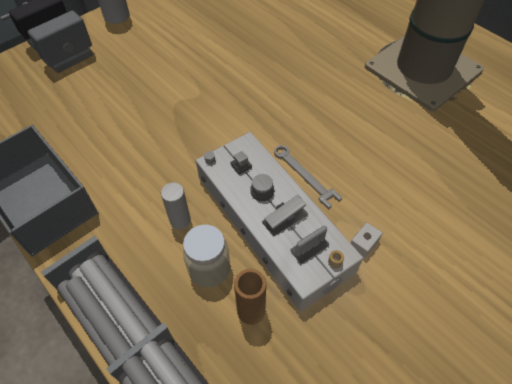

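View pics/side0.png

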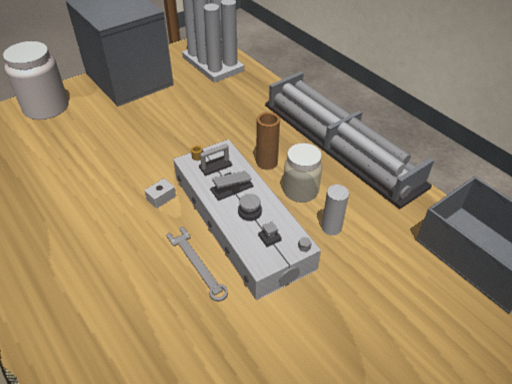

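The row, from the mould's -y end: nut, square cap (scene row 158, col 241), wide cap (183, 262), rocker (212, 285), ejector (240, 312), bush. The next step is measuring with the depth cloud.

```bash
cat > m.py <<'E'
from h import *
def cloud(n,d,obs=None):
    r,c=np.mgrid[0:384,0:512]; m=d>0
    return pix2w(n,r[m],c[m],d[m],obs)
E
python3 - <<'E'
from m import *
for n in ['scene','side']:
    p,d=optics.snapshot(n); W=cloud(n,d)
    near=(np.abs(W[:,0]-.565)<.2)&(np.abs(W[:,1]-.06)<.25)
    W=W[near]; top=W[(W[:,2]>.05)&(W[:,2]<.067)&(np.hypot(*(W[:,:2]-[.565,.06]).T)<.2)]
    print(n,'bench z',np.median(W[W[:,2]<.03][:,2]),'top z',np.median(top[:,2]),len(top))
    rect=cv2.minAreaRect(top[:,:2].astype(np.float32)); print(rect)
    for l,xy,zl in [('wide',(.564,.038),.084),('square',(.551,-.031),.084),('rocker',(.57,.106),.080),('ej',(.579,.171),.1)]:
        s=W[(np.hypot(*(W[:,:2]-xy).T)<(.045 if l in('rocker','ej') else .026))&(W[:,2]>zl)&(W[:,2]<.115)]
        print(l,len(s),s.mean(0).round(4),s.max(0).round(4),s.min(0).round(4),np.median(s[:,2]).round(4),[np.round(v,4) for v in cv2.minAreaRect(s[:,:2].astype(np.float32))])
E
```

```text
scene bench z -0.0005526822546088623 top z 0.0592617038496597 10104
((0.6260592341423035, 0.061149537563323975), (0.3445631265640259, 0.2510228157043457), 82.73432159423828)
wide 315 [0.562  0.0346 0.0891] [0.5806 0.0521 0.0928] [0.5421 0.0137 0.0841] 0.0893 [array([0.5613, 0.0341]), array([0.0369, 0.0356]), np.float64(48.3027)]
square 113 [ 0.5528 -0.0348  0.0892] [ 0.563  -0.0254  0.0927] [ 0.5411 -0.0466  0.0841] 0.0895 [array([ 0.5517, -0.036 ]), array([0.0212, 0.0204]), np.float64(81.112)]
rocker 607 [0.5704 0.1038 0.0869] [0.6065 0.1208 0.0955] [0.5362 0.0846 0.08  ] 0.0867 [array([0.5714, 0.1027]), array([0.0359, 0.0704]), np.float64(87.0755)]
ej 209 [0.5807 0.1728 0.1049] [0.6083 0.18   0.1089] [0.5508 0.1644 0.1002] 0.105 [array([0.5797, 0.1723]), array([0.01  , 0.0577]), np.float64(81.4319)]
side bench z -0.0006315980992668841 top z 0.059125187813163185 8356
((0.6188659071922302, 0.06010356545448303), (0.3438618779182434, 0.246134951710701), 82.58293151855469)
wide 275 [0.5566 0.0324 0.0892] [0.5757 0.0522 0.0924] [0.5388 0.0145 0.0842] 0.0894 [array([0.5575, 0.0335]), array([0.0354, 0.0366]), np.float64(42.4278)]
square 131 [ 0.5467 -0.0369  0.0893] [ 0.5581 -0.0257  0.0929] [ 0.5363 -0.0469  0.084 ] 0.0895 [array([ 0.5477, -0.0358]), array([0.021 , 0.0201]), np.float64(82.0887)]
rocker 409 [0.5627 0.101  0.087 ] [0.6013 0.1227 0.0954] [0.5306 0.084  0.0801] 0.0868 [array([0.5662, 0.1034]), array([0.0379, 0.0705]), np.float64(81.7653)]
ej 132 [0.5733 0.1704 0.1043] [0.6045 0.1785 0.1082] [0.5456 0.1635 0.1003] 0.1044 [array([0.575 , 0.1709]), array([0.01  , 0.0593]), np.float64(83.0759)]
```

```bash
cat > go.py <<'E'
from h import *
import sys
def go(x,y,z,yaw=-7.6):
    o=status.get_obs(); R=Ro.from_rotvec(o['ee_rot']).as_matrix()
    t=np.radians(yaw); my=np.array([-np.sin(t),np.cos(t),0]); zz=np.array([0,0,-1.]); T=np.stack([np.cross(my,zz),my,zz],1)
    D=R.T@(np.array([x,y,z])-o['eef_pos']); rv=Ro.from_matrix(R.T@T).as_rotvec()
    print('clock',o['clock'].round(2),'pos',o['eef_pos'].round(4),'F',o['contact_force'].round(2),'gap',o['finger_gap'].round(4))
    print('shares move',(D/.04).round(3),'turn',(rv/np.radians(60)).round(3))
if __name__=='__main__': go(*map(float,sys.argv[1:]))
E
python3 go.py .5594 .0338 .222
```

```text
Traceback (most recent call last):
  File "go.py", line 9, in <module>
    if __name__=='__main__': go(*map(float,sys.argv[1:]))
                             ~~^^^^^^^^^^^^^^^^^^^^^^^^^^
  File "go.py", line 7, in go
    print('clock',o['clock'].round(2),'pos',o['eef_pos'].round(4),'F',o['contact_force'].round(2),'gap',o['finger_gap'].round(4))
                  ^^^^^^^^^^^^^^^^
AttributeError: 'float' object has no attribute 'round'
```

```bash
sed -i "s/o\['clock'\].round(2)/round(o['clock'],2)/;s/o\['finger_gap'\].round(4)/round(o['finger_gap'],4)/" go.py
python3 go.py .5594 .0338 .222
```

```text
clock 0.7 pos [0.1531 0.6317 0.2225] F [-0.07 -0.24 -0.42] gap 0.0944
shares move [-1.3393e+01 -1.2135e+01  1.2000e-02] turn [ 0.  -0.  -0.1]
```

>>> arm_command(deltas=[[[-0.75,-0.68,0,0,0,-0.1,1],[-0.75,-0.68,0,0,0,0,1],[-0.75,-0.68,0,0,0,0,1],[-0.75,-0.68,0,0,0,0,1],[-0.75,-0.68,0,0,0,0,1],[-0.75,-0.68,0,0,0,0,1],[-0.75,-0.68,0,0,0,0,1],[-0.75,-0.68,0,0,0,0,1],[-0.75,-0.68,0,0,0,0,1],[-0.75,-0.68,0,0,0,0,1]]], squeeze=10)

```text
clock: 1.53
eef_pos: [0.4126, 0.3229, 0.2198]
ee_rot: [-0.165, -3.133, -0.016]
contact_force: [0.7, 0.4, -0.1]
finger_gap: 0.0311
```

```bash
python3 go.py .5594 .0338 .222
```

```text
clock 1.53 pos [0.4126 0.3229 0.2198] F [ 0.73  0.39 -0.07] gap 0.0311
shares move [-4.408 -6.801 -0.142] turn [ 0.009 -0.004  0.026]
```

>>> arm_command(deltas=[[[-0.5,-0.75,0,0.01,0,0.03,1],[-0.5,-0.75,0,0,0,0,1],[-0.5,-0.75,0,0,0,0,1],[-0.5,-0.75,0,0,0,0,1],[-0.5,-0.75,0,0,0,0,1],[-0.5,-0.75,0,0,0,0,1],[-0.5,-0.75,0,0,0,0,1],[-0.5,-0.75,0,0,0,0,1],[-0.4,-0.6,0,0,0,0,1],[0,0,0,0,0,0,1]]])

```text
clock: 2.37
eef_pos: [0.5634, 0.0125, 0.2217]
ee_rot: [0.238, 3.126, -0.004]
contact_force: [-0.2, -0.4, -0.5]
finger_gap: 0.0002
```

```bash
python3 go.py .5594 .0338 .222; python3 - <<'E'
from m import *
o=status.get_obs(); p,d=snap('wrist','w1.png')
print(optics.camera_params('wrist'))
W=cloud('wrist',d,o)
for l,xy,zl in [('wide',(.5594,.0338),.084),('square',(.5497,-.0359),.084),('rocker',(.569,.103),.080),('ej',(.577,.172),.1)]:
    s=W[(np.hypot(*(W[:,:2]-xy).T)<(.045 if l in('rocker','ej') else .027))&(W[:,2]>zl)&(W[:,2]<.115)]
    if len(s): print(l,len(s),s.mean(0).round(4),np.median(s[:,2]).round(4),[np.round(v,4) for v in cv2.minAreaRect(s[:,:2].astype(np.float32))])
E
```

```text
clock 2.37 pos [0.5634 0.0125 0.2217] F [-0.24 -0.42 -0.46] gap 0.0002
shares move [ 0.179  0.511 -0.01 ] turn [-0.002  0.006 -0.018]
{'vfov': 66.51531220197755, 'cx': 252.86498551253214, 'cy': 185.99169844007093, 'mount': array([[-3.08670656e-04, -9.58554732e-01, -2.84908285e-01,
         8.36846251e-02],
       [ 9.99999161e-01,  6.26292678e-05, -1.29411462e-03,
        -2.29784460e-04],
       [ 1.25832329e-03, -2.84908446e-01,  9.58553908e-01,
        -1.62839278e-01],
       [ 0.00000000e+00,  0.00000000e+00,  0.00000000e+00,
         1.00000000e+00]])}
wide 1015 [0.5573 0.0331 0.0905] 0.0906 [array([0.5577, 0.0333]), array([0.0367, 0.0369]), np.float64(19.1442)]
square 388 [ 0.5481 -0.0355  0.0908] 0.0911 [array([ 0.5487, -0.0359]), array([0.02  , 0.0194]), np.float64(81.4464)]
rocker 1705 [0.5653 0.1019 0.0883] 0.0882 [array([0.5678, 0.1024]), array([0.0353, 0.0705]), np.float64(81.4505)]
ej 651 [0.5745 0.1704 0.1056] 0.106 [array([0.5762, 0.1713]), array([0.0103, 0.0596]), np.float64(83.0084)]
```

View pics/w1.png

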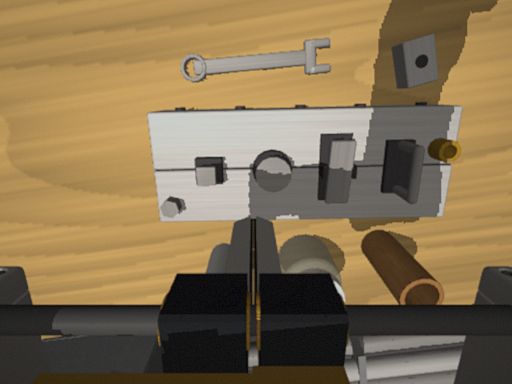

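The wrist view agrees: wide cap at (row 173, col 272), square at (173, 209), rocker's raised end near row 140, col 338. I'm using wide (0.5585, 0.0335), square (0.549, -0.036) and rocker press (0.542, 0.106).

```bash
python3 go.py .5585 .0335 .13
```

```text
clock 2.42 pos [0.5623 0.0152 0.2216] F [ 0.44  0.54 -0.63] gap 0.0004
shares move [0.173 0.438 2.289] turn [-0.     0.005 -0.017]
```

>>> arm_command(deltas=[[[0.17,0.44,0.2,0,0,-0.01,1],[0,0,0.6,0,0,0,1],[0,0,0.6,0,0,0,1],[0,0,0.5,0,0,0,1],[0,0,0.3,0,0,0,1],[0,0,0,0,0,0,1],[0,0,0,0,0,0,1]]])

```text
clock: 3.0
eef_pos: [0.5581, 0.0431, 0.1323]
ee_rot: [0.208, 3.127, 0.009]
contact_force: [0.7, 0.6, 0.2]
finger_gap: 0.0005
```

```bash
python3 go.py .5585 .0335 .115
```

```text
clock 3.0 pos [0.5581 0.0431 0.1323] F [0.74 0.6  0.23] gap 0.0005
shares move [-0.04  -0.239  0.43 ] turn [ 0.006  0.007 -0.   ]
```

>>> arm_command(deltas=[[[-0.03,-0.24,0.1,0,0,0,1],[0,0,0,0,0,0,1],[0,0,0,0,0,0,1]]])

```text
clock: 3.25
eef_pos: [0.5587, 0.0348, 0.13]
ee_rot: [0.204, 3.125, 0.011]
contact_force: [-0.3, -0.4, 0.8]
finger_gap: 0.0004
```

```bash
python3 go.py .5585 .0335 .115
```

```text
clock 3.25 pos [0.5587 0.0348 0.13  ] F [-0.32 -0.4   0.77] gap 0.0004
shares move [ 0.005 -0.035  0.374] turn [0.008 0.009 0.002]
```

>>> arm_command(deltas=[[[0,-0.03,0.2,0.01,0.01,0,1],[0,0,0.2,0,0,0,1],[0,0,0.15,0,0,0,1],[0,0,0.1,0,0,0,1],[0,0,0.1,0,0,0,1],[0,0,0.1,0,0,0,1]]])

```text
clock: 3.75
eef_pos: [0.5611, 0.033, 0.0957]
ee_rot: [0.206, 3.131, -0.004]
contact_force: [-0.1, -0.4, 3.0]
finger_gap: 0.0005
```

```bash
python3 go.py .5585 .0335 .095
```

```text
clock 3.75 pos [0.5611 0.033  0.0957] F [-0.12 -0.43  3.03] gap 0.0005
shares move [0.066 0.004 0.018] turn [-0.002  0.004  0.001]
```

>>> arm_command(deltas=[[[0,0,0.1,0,0,0,1],[0,0,0.1,0,0,0,1],[0,0,0.1,0,0,0,1]]])

```text
clock: 4.0
eef_pos: [0.5615, 0.033, 0.0945]
ee_rot: [0.208, 3.129, -0.003]
contact_force: [-10.0, -0.9, 39.4]
finger_gap: 0.0006
```

```bash
python3 go.py .5585 .0335 .095
```

```text
clock 4.0 pos [0.5615 0.033  0.0945] F [-9.96 -0.93 39.41] gap 0.0006
shares move [ 0.076  0.003 -0.014] turn [-0.001  0.005  0.   ]
```

The wide plunger hit its hard stop at 39 N with TCP z at 0.0945. Next I lift and go to the square.

>>> arm_command(deltas=[[[0,0,-0.3,0,0,0,1],[0,0,-0.4,0,0,0,1],[0,0,-0.4,0,0,0,1],[0,0,0,0,0,0,1]]])

```text
clock: 4.33
eef_pos: [0.5611, 0.0332, 0.1416]
ee_rot: [0.208, 3.128, -0.002]
contact_force: [-0.4, 0.3, -0.5]
finger_gap: 0.0003
```

```bash
python3 go.py .549 -.036 .128
```

```text
clock 4.33 pos [0.5611 0.0332 0.1416] F [-0.35  0.29 -0.52] gap 0.0003
shares move [ 0.074 -1.754  0.342] turn [-0.     0.007  0.   ]
```

>>> arm_command(deltas=[[[0.04,-0.5,0,0,0.01,0,1],[0.04,-0.5,0,0,0,0,1],[0,-0.35,0,0,0,0,1],[0,0,0,0,0,0,1],[0,0,0,0,0,0,1]]])

```text
clock: 4.75
eef_pos: [0.5501, -0.0195, 0.1385]
ee_rot: [-0.203, -3.13, -0.002]
contact_force: [-0.3, 0.3, -0.1]
finger_gap: 0.0007
```

```bash
python3 go.py .549 -.036 .128; python3 - <<'E'
from m import *
for n in ['scene','side']:
    p,d=snap(n,n+'1.png')
E
```

```text
clock 4.75 pos [ 0.5501 -0.0195  0.1385] F [-0.32  0.29 -0.1 ] gap 0.0007
shares move [-0.028 -0.413  0.262] turn [ 0.001 -0.005  0.003]
```

View pics/side1.png

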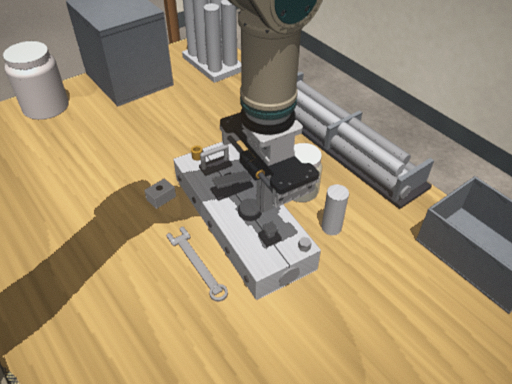

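The side view shows the wide cap sitting low at (row 208, col 250) and the fingertips between it and the square cap at (230, 270).

>>> arm_command(deltas=[[[-0.03,-0.42,0.1,0,0,0,1],[0,0,0.1,0,0,0,1],[0,0,0,0,0,0,1],[0,0,0,0,0,0,1]]])

```text
clock: 5.18
eef_pos: [0.5498, -0.0302, 0.129]
ee_rot: [-0.191, -3.13, -0.007]
contact_force: [0.4, 0.2, -1.5]
finger_gap: 0.0005
```

```bash
python3 go.py .549 -.036 .107
```

```text
clock 5.18 pos [ 0.5498 -0.0302  0.129 ] F [ 0.43  0.18 -1.53] gap 0.0005
shares move [-0.002 -0.148  0.55 ] turn [ 0.004 -0.006  0.01 ]
```

>>> arm_command(deltas=[[[0,-0.17,0.05,0,0,0.01,1],[0,0,0,0,0,0,1],[0,0,0,0,0,0,1]]])

```text
clock: 5.43
eef_pos: [0.5492, -0.0342, 0.1267]
ee_rot: [-0.203, -3.129, -0.009]
contact_force: [0.5, 0.5, 0.2]
finger_gap: 0.0005
```

```bash
python3 go.py .549 -.036 .107
```

```text
clock 5.43 pos [ 0.5492 -0.0342  0.1267] F [0.51 0.5  0.16] gap 0.0005
shares move [-0.004 -0.049  0.492] turn [ 0.005 -0.006  0.003]
```

>>> arm_command(deltas=[[[0,-0.05,0.2,0,0,0,1],[0,0,0.2,0,0,0,1],[0,0,0.12,0,0,0,1],[0,0,0.1,0,0,0,1],[0,0,0.1,0,0,0,1],[0,0,0.1,0,0,0,1]]])

```text
clock: 5.93
eef_pos: [0.5506, -0.0356, 0.0941]
ee_rot: [-0.203, -3.133, -0.01]
contact_force: [-11.7, 0.9, 61.6]
finger_gap: 0.0003
```

```bash
python3 go.py .549 -.036 .095
```

```text
clock 5.93 pos [ 0.5506 -0.0356  0.0941] F [-11.68   0.93  61.62] gap 0.0003
shares move [ 0.037 -0.015 -0.022] turn [ 0.006 -0.002  0.003]
```

The square hit its hard stop at 62 N, a firmer hit than I intended, so I'll press the rocker more gently.

>>> arm_command(deltas=[[[0,0,-0.2,0,0,0,1],[0,0,-0.4,0,0,0,1],[0,0,-0.5,0,0,0,1],[0,0,-0.4,0,0,0,1],[0,0,0,0,0,0,1]]])

```text
clock: 6.35
eef_pos: [0.5498, -0.0359, 0.1549]
ee_rot: [-0.203, -3.13, -0.01]
contact_force: [0.9, -0.1, -0.1]
finger_gap: 0.0004
```

```bash
python3 go.py .5415 .106 .145;  python3 - <<'E'
from m import *
p,d=snap('scene','scene2.png');W=cloud('scene',d)
for l,xy in [('wide',(.561,.034)),('square',(.552,-.035))]:
    s=W[(np.hypot(*(W[:,:2]-xy).T)<.008)]; print(l,np.percentile(s[:,2],[10,50,90]).round(4))
E
```

```text
clock 6.35 pos [ 0.5498 -0.0359  0.1549] F [ 0.89 -0.06 -0.08] gap 0.0004
shares move [0.662 3.489 0.272] turn [ 0.006 -0.005  0.003]
wide [0.0766 0.2766 0.2783]
square [0.0759 0.0776 0.2826]
```

Depth puts both caps at about 0.077, which is home. On to the rocker.

>>> arm_command(deltas=[[[0.1,0.5,0,0,0,0,1],[0.1,0.6,0,0,0,0,1],[0.1,0.6,0,0,0,0,1],[0.1,0.6,0,0,0,0,1],[0.1,0.6,0,0,0,0,1],[0.1,0.4,0,0,0,0,1],[0,0,0,0,0,0,1],[0,0,0,0,0,0,1]]])

```text
clock: 7.07
eef_pos: [0.5373, 0.1005, 0.1438]
ee_rot: [-0.209, -3.116, -0.003]
contact_force: [0.2, -1.3, 0.1]
finger_gap: 0.0005
```

```bash
python3 go.py .5415 .106 .13
```

```text
clock 7.07 pos [0.5373 0.1005 0.1438] F [ 0.25 -1.26  0.09] gap 0.0005
shares move [-0.093  0.15   0.343] turn [ 0.    -0.018 -0.001]
```

>>> arm_command(deltas=[[[-0.1,0.15,0.1,0,-0.015,0,1],[0,0,0.1,0,0,0,1],[0,0,0,0,0,0,1],[0,0,0,0,0,0,1]]])

```text
clock: 7.4
eef_pos: [0.5417, 0.1015, 0.1327]
ee_rot: [-0.218, -3.13, 0.004]
contact_force: [1.0, -0.5, -0.5]
finger_gap: 0.0002
```

```bash
python3 go.py .5415 .106 .11
```

```text
clock 7.4 pos [0.5417 0.1015 0.1327] F [ 1.05 -0.49 -0.47] gap 0.0002
shares move [0.019 0.112 0.567] turn [-0.003 -0.004 -0.006]
```

>>> arm_command(deltas=[[[0.02,0.13,0.15,0,0,0,1],[0,0,0.15,0,0,0,1],[0,0,0.1,0,0,0,1],[0,0,0.05,0,0,0,1],[0,0,0.05,0,0,0,1]]])

```text
clock: 7.82
eef_pos: [0.542, 0.1043, 0.1109]
ee_rot: [-0.225, -3.129, 0.006]
contact_force: [-1.9, 0.0, 2.7]
finger_gap: 0.0004
```

```bash
python3 go.py .5415 .106 .1
```

```text
clock 7.82 pos [0.542  0.1043 0.1109] F [-1.9   0.    2.73] gap 0.0004
shares move [0.018 0.041 0.271] turn [-0.004 -0.004 -0.01 ]
```

>>> arm_command(deltas=[[[0,0.03,0.08,0,0,0,1],[0,0,0.08,0,0,0,1],[0,0,0.08,0,0,0,1],[0,0,0.08,0,0,0,1]]])

```text
clock: 8.15
eef_pos: [0.5404, 0.1055, 0.0989]
ee_rot: [-0.224, -3.126, 0.007]
contact_force: [-9.0, -1.5, 42.9]
finger_gap: 0.0005
```

```bash
python3 go.py .5415 .106 .1
```

```text
clock 8.15 pos [0.5404 0.1055 0.0989] F [-9.02 -1.49 42.9 ] gap 0.0005
shares move [-0.025  0.017 -0.027] turn [-0.004 -0.007 -0.01 ]
```

The rocker hit its hard stop at 43 N. I'll lift, then move clear towards +y high up to inspect everything.

>>> arm_command(deltas=[[[0,0,-0.2,0,0,0,1],[0,0,-0.4,0,0,0,1],[0,0,-0.7,0,0,0,1],[0,0,-0.7,0,0,0,1],[0,0,-0.7,0,0,0,1],[0,0,-0.5,0,0,0,1],[0,0,0,0,0,0,1],[0,0,0,0,0,0,1]]])

```text
clock: 8.82
eef_pos: [0.5449, 0.1061, 0.2315]
ee_rot: [0.225, 3.133, -0.005]
contact_force: [0.3, 0.3, -0.1]
finger_gap: 0.0006
```

```bash
cat > chk.py <<'E'
from m import *
import sys
for n in ['scene','side','wrist']:
    o=status.get_obs();p,d=snap(n,n+sys.argv[1]); W=cloud(n,d,o)
    for l,xy in [('wide',(.559,.034)),('square',(.549,-.036)),('press',(.542,.106)),('rockfar',(.594,.099)),('ej',(.577,.1715))]:
        s=W[(np.hypot(*(W[:,:2]-xy).T)<.005)&(W[:,2]<.13)]
        if len(s): print(n,l,len(s),np.percentile(s[:,2],[10,50,90]).round(4))
E
python3 chk.py 3.png; python3 go.py .42 .28 .2
```

```text
scene wide 18 [0.076  0.0772 0.0786]
scene square 16 [0.076  0.0771 0.0787]
scene press 18 [0.0792 0.0803 0.0818]
scene rockfar 31 [0.0651 0.0937 0.0954]
scene ej 50 [0.0667 0.1021 0.1066]
side wide 19 [0.0757 0.0768 0.0784]
side square 21 [0.0761 0.0775 0.0781]
side press 17 [0.0789 0.0809 0.0825]
side rockfar 30 [0.064  0.0918 0.0959]
side ej 32 [0.0667 0.1022 0.1066]
wrist wide 58 [0.0775 0.0784 0.0796]
wrist square 58 [0.0778 0.0785 0.0793]
wrist press 68 [0.0809 0.082  0.0831]
wrist ej 111 [0.0677 0.1057 0.1075]
clock 8.97 pos [0.5437 0.1059 0.2299] F [ 0.27 -0.52  0.22] gap 0.0007
shares move [3.68  3.87  0.741] turn [-0.004 -0.003 -0.01 ]
```

View pics/wrist3.png

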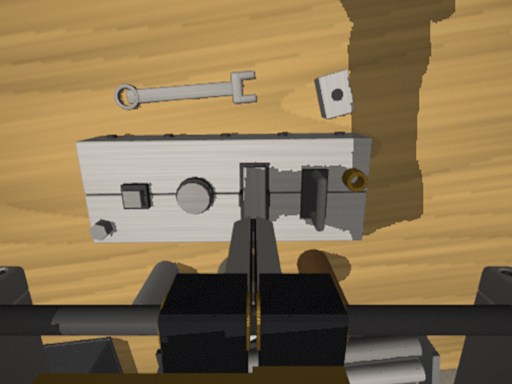

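The wrist view shows both caps down at (195, 135) and (195, 195), the rocker tipped towards the robot at col 255, and the bush, nut, wrench and block in place. Cap tops read about 18 mm above the mould and the press spot about 21 mm, and the arm is clear.

```bash
python3 -c "
from h import *
print(manip.hand_in())"
```

```text
the job is handed in; nothing more can be done
None
```

The mould is locked and the job is handed in at about 9 s on the robot's clock. With the gripper shut, I pressed the wide plunger, then the square plunger, then the raised end of the rocker, each to its hard stop.

- **Final heights:** all three cameras put both cap tops about 18 mm above the mould's top and the rocker's pressing spot about 21 mm above it. Those are the fully home and tipped-over values.
- **Things left alone:** the ejector bar's height matched its starting height within the cameras' accuracy. The bush, nut, wrench and block looked undisturbed in the last wrist picture. I did not measure the loose things, or check the jar, tube and billet at the end, but the fingers never went near them.
- **Fingertip force:** the readings at the stops were 39 N (wide), 62 N (square) and 43 N (rocker). The square press was firmer than I intended, but all three were under the 120 N wrist limit. The arm and gripper body did not touch anything as far as I could see.
- **Disagreement:** the cameras differed by 4 to 6 mm in x at the start. I averaged them and confirmed with the wrist camera.

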